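Hang up the baby monitor handset, then hold its pairing dial at the third click

TASK

Hang the baby monitor's handset by its carry handle across both prongs of the hook stand and let go of it. Then turn the spring-return pairing dial on top of the monitor base unit clockwise past its first two clicks to the third and last, and keep holding it there against its spring: the job ends with the gripper still holding the dial at the third click. Do not shift or tip the bottle, dish, pacifier case or wooden ring.

Things in the scene. Friction and masses are not known exactly. Their poses are not given: they have to be found in the camera images.
- handle (a point): Centre of the handset's carry-handle bar: rigid grey handle of two 10 x 10 mm legs at y = +-60 mm and a straight top bar, 10 mm square in section, 130 mm long along y. The opening under the bar is 110 mm wide, 55 mm high. The point is 140 mm above the handset's underside, straight above its centre of mass. x, y as the handset's, z up; x starts within 0.5 rad of the world's x.
- handset: Monitor handset: white landscape screen unit, 130 wide (y) x 36 deep (x) x 80 mm high without its handle, about 0.2 kg, standing upright on the dresser, black screen on its -x face. Origin at the centre of its underside, z up.
- prongs (a point): Point midway between the stand's two prongs, level with their upper sides, 184 mm above the dresser. x runs from the tips to the uprights, z up. The prongs (8 mm thick, at y = +-34 mm) are level from x = -30 to +60 mm; upturned tips at x = -42 mm stand 16 mm higher. The handle bar goes across both, along y, prongs through the opening under it. Turned up to 0.35 rad.
- stand: Hook stand, fixed, left or right of the robot's middle: wooden base 130 x 130 x 12 mm, two steel rods that rise at x = +60 mm and bend over into prongs running to -x (towards the robot). The 60 mm space between the rods is open down to a cross bar 50 mm up. Origin on the dresser, 184 mm straight below prongs, same axes.
- dial_grip (a point): Grip bar of the dial: upright bar 50 mm long (this point's x), 12 mm thick (y), 30 mm high, across a round dial face. The point is on the dial's vertical axis, 80 mm above the dresser, 10 mm below the bar's top and 20 mm above the face. It turns with the dial. At rest its x is 0.55 rad anticlockwise, seen from above, of the unit's x.
- base: Monitor base unit, fixed, on the other side from the stand: white box 120 x 120 x 50 mm high, with a white dial (radius 30, 10 mm thick) centred on top. A black line on the -x end of the dial's bar points to a line on the box at rest, and to three pips of growing size at the clicks. Origin at the centre of its underside, front to -x, turned up to 0.4 rad.
- dial (a joint): Angle of the dial in rad: 0 at rest, growing as it is turned clockwise seen from above. Clicks (detents) at 0.36, 0.72 and 1.08; a hard stop at 1.20. A spring always returns it to 0 when let go; turning and holding take up to about 0.2 N m.
- bottle: Glass baby bottle, radius 30, 150 mm high, stands beyond the work; leave alone. Origin at its underside.
- dish: White ceramic dish, rim radius 50, 30 mm high; leave alone. Origin at its underside.
- case: Mint pacifier case, 60 x 75 x 45 mm high; leave alone. Origin at its underside.
- ring: Wooden stacking ring, radius 35, 22 mm high; leave alone. Origin at its underside.
Not all that is in view belongs to the job. Of the things that look like the base, the middle-sized one is meant.

How it is judged:
By the outcome, as a careful person would: the job done as asked, in the order asked, and still so for the second after the job is handed in, while the arm keeps its last pose, push and grip.
It also fails if it takes over 61 s, if anything falls off the work surface, if the arm or the gripper's body presses on something with over 40 N, if the wrist force passes 120 N, or if a joint passes its speed limit or range.

ROBOT

A 7-joint arm with a two-finger parallel gripper is mounted at the origin on the work surface. World frame = base frame: x ahead of the robot, y to its left, z up, the work surface at z = 0. Lengths are in m, angles in rad, forces in N, time in s.
With the tool pointing down it reaches from about 0.425 to 0.925 m from the base axis. Payload 6.8 kg.
Tool frame: the origin (TCP) lies on the front face of the gripper's body, between the roots of the fingers; the fingertips stand 73 mm ahead of it and the grasp point (between the pads) lies 54 mm ahead of it (env.nose_length is the distance from the TCP to the fingertips, in m); z points along the fingers, y is the line along which they close (so a half turn about z gives the same grasp; the last joint's range is limited). The gripper opens to 85 mm and grips with 20 to 120 N. Pads are 22 mm wide; open, the fingers measure 114 mm over their backs; the gripper's body (76 mm by 85 mm) begins 54 mm behind the grasp point. The pads swing forward as they close: fully open they stand 13 mm farther back than shut.
Start: joints at [-1.287, 0.477, 0.022, 1.555, -0.011, 1.109, -0.083], TCP at [0.258, 0.624, 0.304] pointing down, gripper open.
Joint ranges: [-2.96, 2.96], [-0.34, 2.1], [-1.41, 1.46], [0.24, 2.44], [-1.37, 4.51], [0.17, 1.92], [-2.96, 2.96]. Speed limits (rad/s): [2.39, 2.39, 3.14, 3.14, 3.14, 3.14, 3.14].

INTERFACE

Orientations are given as a unit quaternion [w, x, y, z].
In Python, from cell import env, kin, camera, calibration, job gives the robot as it stands. The module is installed in compiled form; this text tells all that it offers. Calls block until the motion is done:
- env.reach(position, orientation): joint-space move of the TCP to a pose.
- env.movel(position, velocity=0.15, rot=None, stop_force=None): straight line of the TCP; rot=None keeps the orientation; velocity is the mean speed in m/s. With stop_force (N) it stops when the force on the tool has changed by that much, and returns True; else False.
- env.goto_joints(angles): joint-space move.
- env.grip(opening, f_grip=None): finger opening in m; f_grip is the grip in N (None keeps the last); returns when the fingers have stopped.
- env.dwell(seconds).
- kin.inverse_kinematics(position, orientation): joint angles nearest the present ones, or None.
- env.get_state(): the state.
- camera(name): name is "scene" or "top"; returns (picture, depth): 400x640x3 uint8, blue, green, red; 400x640 float32, m along the optical axis (not along the pixel's ray), 0 where there is no reading.
- calibration(name): a dict with "fx", "fy", "cx", "cy" (pixels), "rvec" (rotation vector, rad) and "tvec" (3), from world to camera coordinates, as OpenCV has them. Camera axes: x right, y down, z forward; pixel columns grow to the right and rows downward; lengths in m; the calibration is good to about 2 mm. A picture is of the moment at which its call begins. calibration takes no time and is no camera call.
A pose or a line that the arm cannot do raises env.PlanningError and nothing moves.
- job.job_done(): hands the job in; it is judged then, once.
The state is a dict: "time": time; "qpos": joint angles; "joint_velocities": joint speeds; "joint_torque": joint torques, N m; "tcp_pos": TCP position; "orientation": TCP orientation; "force": force on the tool from outside, world axes, zero at the start; "torque": the same for the moment, N m; "opening": finger opening in m; "gripper_force": force on a finger pad.
Only numpy, scipy, OpenCV 4.12 (cv2) and the standard library are available. Lean on these libraries where they do the work, as an engineer would, in place of code of your own. Each camera call takes 0.05 s, during which the arm holds its last target. There are 200 camera calls.

## Working session

There is one attempt and no reset: what is moved stays moved. The work goes in short steps, each a Python script; the robot and the scene stay as the last script left them, time stands still between calls to the robot, and variables do not carry over. Pictures are saved under pics/ and viewed, at most 10 in all, crops included, and the job is handed in when it is done.

```bash
mkdir -p pics
python3 - <<'E'
from cell import env,kin,camera,calibration,job
import cv2,numpy as np
for n in("scene","top"):
    im,d=camera(n); cv2.imwrite(f"pics/{n}0.png",im); np.savez(f"{n}0.npz",im=im,d=d)
    c=calibration(n); print(n,c)
    R=cv2.Rodrigues(np.array(c["rvec"],float))[0]; print(-R.T@np.array(c["tvec"]).ravel())
s=env.get_state(); print(s["time"],s["orientation"],env.nose_length)
E
```

```text
scene {'fx': 460.67700977806464, 'fy': 460.67700977806464, 'cx': 325.4673781578877, 'cy': 202.91603626951758, 'rvec': array([ 2.05435779,  1.31933416, -0.53573262]), 'tvec': array([-0.12621387, -0.3008039 ,  1.69337672])}
[ 1.32122033 -0.46356476  1.00668873]
top {'fx': 500.2618969073097, 'fy': 500.2618969073097, 'cx': 322.19573992995123, 'cy': 191.60360953260587, 'rvec': array([ 2.15980991, -2.14045128,  0.16679579]), 'tvec': array([-0.11050406,  0.5682649 ,  1.58554533])}
[ 0.33316261 -0.09128972  1.65219823]
0.1 [-9.86124341e-05  1.94633407e-01  9.80875727e-01 -7.96912962e-04] 0.0726
```

View pics/scene0.png

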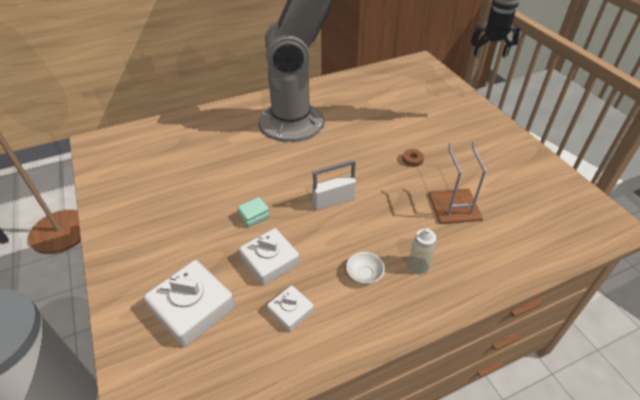

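View pics/top0.png

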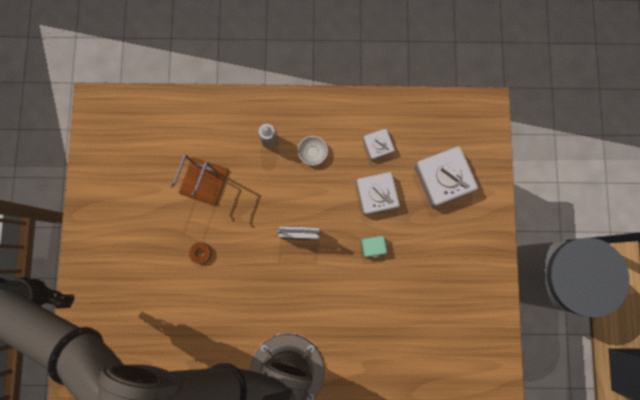

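The scene view shows the handset at (333,188), the stand at (462,185) and three base lookalikes, with the middle-sized one at (269,255). In the top view they are at (298,233), (203,183) and (378,194). Up in the top view is +x and left is +y.

```bash
cat > h.py <<'E'
import cv2,numpy as np
from cell import env,kin,camera,calibration,job
def RT(n):
    c=calibration(n); return c,cv2.Rodrigues(np.array(c["rvec"],float))[0],np.array(c["tvec"],float).ravel()
def cloud(n,d):
    c,R,t=RT(n); v,u=np.mgrid[:400,:640]
    P=np.stack([(u-c["cx"])/c["fx"]*d,(v-c["cy"])/c["fy"]*d,d],-1)-t
    W=P@R; W[d<=0]=np.nan; return W
def ray(n,uv,z):
    c,R,t=RT(n); uv=np.atleast_2d(uv).astype(float)
    D=np.c_[(uv[:,0]-c["cx"])/c["fx"],(uv[:,1]-c["cy"])/c["fy"],np.ones(len(uv))]@R; C=-R.T@t
    return C+D*((z-C[2])/D[:,2])[:,None]
def down(a): # tool z down, closing line (tool y) at world angle a
    y=np.array([np.cos(a),np.sin(a),0]);z=np.array([0,0,-1.]);x=np.cross(y,z)
    from scipy.spatial.transform import Rotation as Ro
    return Ro.from_matrix(np.c_[x,y,z]).as_quat(scalar_first=True)
def crop(im,name,x,y,w,h,s):
    cv2.imwrite(f"pics/{name}.png",cv2.resize(im[y:y+h,x:x+w],None,fx=s,fy=s,interpolation=cv2.INTER_CUBIC))
E
python3 - <<'E'
from h import *
def rect(p,n):
    (c,wh,a)=cv2.minAreaRect(p[:,:2].astype(np.float32)*1000); m=p.mean(0)
    print(n,len(p),"rect",np.round(c,1),np.round(wh,1),round(a,1),"mean",m.round(4))
for n in("top","scene"):
    f=np.load(n+"0.npz"); im,d=f["im"],f["d"]; W=cloud(n,d)
    def reg(x0,x1,y0,y1,z0,z1):
        with np.errstate(invalid='ignore'):
            m=(W[...,0]>x0)&(W[...,0]<x1)&(W[...,1]>y0)&(W[...,1]<y1)&(W[...,2]>z0)&(W[...,2]<z1)
        return m
    for u,v in ([(298,233),(203,183),(378,194),(200,253),(374,247),(313,151)] if n=="top" else [(333,188),(462,205),(269,255)]): print((u,v),W[v,u].round(3))
    hs=W[233,298] if n=="top" else W[170,334]
    B=W[194,378] if n=="top" else W[255,269]
    rect(W[reg(B[0]-.1,B[0]+.1,B[1]-.085,B[1]+.085,.04,.055)],"basetop")
    rect(W[reg(B[0]-.1,B[0]+.1,B[1]-.085,B[1]+.085,.075,.11)],"bar")
    rect(W[reg(hs[0]-.1,hs[0]+.1,hs[1]-.1,hs[1]+.1,.12,.16)],"handle")
    rect(W[reg(hs[0]-.1,hs[0]+.1,hs[1]-.1,hs[1]+.1,.07,.09)],"body")
    S=np.array([.56,.27])
    rect(W[reg(S[0]-.15,S[0]+.15,S[1]-.1,S[1]+.16,.172,.19)],"prong")
    rect(W[reg(S[0]-.15,S[0]+.15,S[1]-.1,S[1]+.16,.19,.21)],"tips")
    rect(W[reg(S[0]-.15,S[0]+.15,S[1]-.1,S[1]+.16,.005,.02)],"standbase")
E
python3 - <<'E'
from h import *
a=np.load("top0.npz")["im"]; 
A=cv2.resize(a[140:220,160:250],None,fx=6,fy=6,interpolation=cv2.INTER_CUBIC)
B=cv2.resize(a[215:250,265:335],None,fx=3.5,fy=3.5,interpolation=cv2.INTER_CUBIC)
C=cv2.resize(a[165:220,350:405],None,fx=4.4,fy=4.4,interpolation=cv2.INTER_CUBIC)
o=np.zeros((480,800,3),np.uint8); o[:480,:540]=A; o[:B.shape[0],545:545+B.shape[1]]=B; o[200:200+C.shape[0],545:545+C.shape[1]]=C
cv2.imwrite("pics/c1.png",o)
E
```

```text
(298, 233) [ 0.432 -0.03   0.076]
(203, 183) [0.599 0.29  0.011]
(378, 194) [ 0.561 -0.285  0.059]
(200, 253) [ 0.369  0.293 -0.002]
(374, 247) [ 0.391 -0.272  0.049]
(313, 151) [ 0.714 -0.074 -0.001]
basetop 1003 rect [ 568.2 -286.2] [120.  120.7] 12.9 mean [ 0.5661 -0.2853  0.0489]
bar 74 rect [ 568.3 -286.8] [49.3 13.8] 42.9 mean [ 0.5684 -0.2852  0.0877]
handle 149 rect [434.8 -32.8] [126.6  10.5] 88.3 mean [ 0.4346 -0.0327  0.1445]
body 324 rect [434.6 -33.1] [127.1  36.6] 88.2 mean [ 0.4323 -0.0333  0.0797]
prong 180 rect [601.1 290.8] [77.6 98.5] 72.0 mean [0.6028 0.2895 0.1829]
tips 24 rect [582.9 295.2] [74.2 81.1] 70.1 mean [0.5571 0.3077 0.1954]
standbase 1864 rect [559.6 299.6] [298.5 259.9] 0.3 mean [0.5809 0.2901 0.0104]
(333, 188) [ 0.453 -0.044  0.074]
(462, 205) [0.648 0.275 0.048]
(269, 255) [ 0.595 -0.293  0.058]
basetop 1281 rect [ 570.6 -288.6] [122.6 119.2] 13.1 mean [ 0.5808 -0.2904  0.049 ]
bar 127 rect [ 570.8 -287.8] [50.  13.1] 44.6 mean [ 0.5727 -0.2881  0.0863]
handle 0 rect [0. 0.] [0. 0.] 0.0 mean [nan nan nan]
body 0 rect [0. 0.] [0. 0.] 0.0 mean [nan nan nan]
prong 189 rect [600.4 290.2] [ 76.9 108.2] 72.0 mean [0.6045 0.2881 0.1827]
tips 25 rect [553.4 304.6] [72.4 15.2] 70.2 mean [0.5542 0.3067 0.196 ]
standbase 1284 rect [561.1 307.3] [294.2 225. ] 0.8 mean [0.6109 0.2836 0.0115]<stdin>:3: RuntimeWarning: Mean of empty slice.
  ret = um.true_divide(
```

View pics/c1.png

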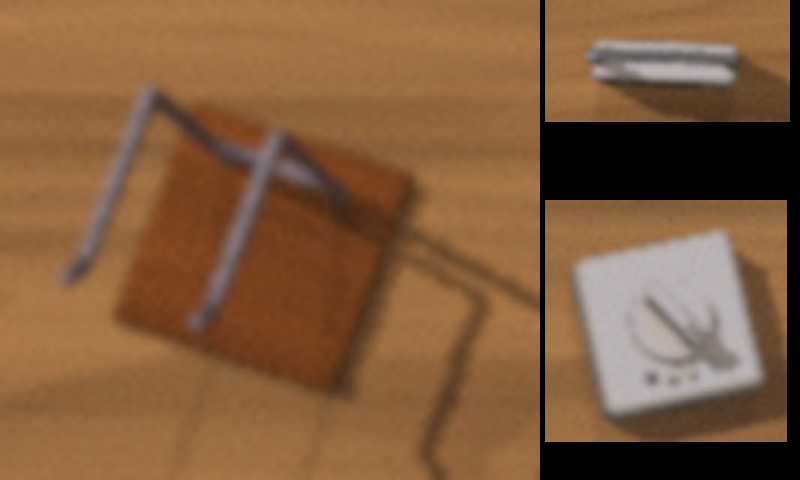

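The crop shows the prongs running down-left, with tips at about (70,275) and (200,320), so the stand is yawed about −19°. The dial bar lies from upper left to lower right, and its pips are to the left of the marked end. Next I'll refine the prong position and grasp the handle.

Run:
```python
from h import *
for n in("top","scene"):
    f=np.load(n+"0.npz"); W=cloud(n,f["d"]).reshape(-1,3); W=W[~np.isnan(W[:,0])]
    for it,yaw in enumerate((-.33,)):
        for k in range(4):
            c,s=np.cos(yaw),np.sin(yaw); ex=np.array([c,s]);ey=np.array([-s,c])
            q=W[:,:2]-[.6,.29]; X=q@ex;Y=q@ey
            m=(abs(X)<.03)&(abs(Y)<.07)&(W[:,2]>.178)&(W[:,2]<.19)
            fits=[np.polyfit(X[m&(g*Y>0)],Y[m&(g*Y>0)],1) for g in(1,-1)]
            yaw+=np.mean([a[0] for a in fits])
        mid=np.mean([a[1] for a in fits])
        t=(W[:,2]>.191)&(W[:,2]<.206)&(abs(X)<.08)&(abs(Y)<.07)
        b=(abs(X)<.12)&(abs(Y)<.07)&(W[:,2]>.176)&(W[:,2]<.19)
        print(n,"yaw",yaw,"ys",[a[1] for a in fits],"tips x",np.median(X[t])," prong x",X[b].min(),X[b].max(), "z",np.median(W[m,2]))
        o=np.array([.6,.29])+ey*mid+ex*(np.median(X[t])+.042); print("origin",o)
# plan check
q=kin.inverse_kinematics([.435,-.033,.194],down(np.radians(-1.7)));print(q)
env.grip(.035)
env.movel([.258,.624,.38],velocity=.3)
env.reach([.4347,-.033,.33],down(np.radians(-1.7)))
env.movel([.4347,-.033,.25],velocity=.2)
print(env.get_state()["time"],env.get_state()["qpos"])
im,d=camera("scene"); crop(im,"s1",250,60,160,120,5)
```

```text
top yaw -0.3135489259186003 ys [np.float64(0.03453826945454652), np.float64(-0.0334673749030636)] tips x -0.05150212616249854  prong x -0.04846886922598926 0.05014601478923684 z 0.1832855784039449
origin [0.5911263  0.29344014]
scene yaw -0.31485020797718605 ys [np.float64(0.03322751807978059), np.float64(-0.03446460165964767)] tips x -0.049172956551727105  prong x -0.053859076676868255 0.05442615827400677 z 0.18327724795769446
origin [0.5929881  0.29163314]
[-0.64827129  0.29037517  0.68370748  2.24113571 -0.28693154  0.69324902
  0.20810239]
4.0167 [-0.7274157   0.17268281  0.74332184  2.19233863 -0.15755129  0.82784654
  0.085968  ]
```

View pics/s1.png

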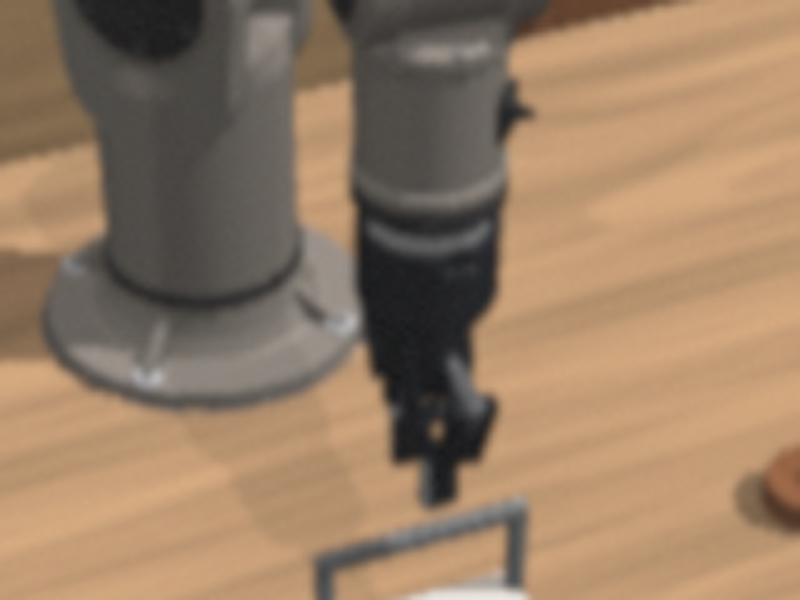

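The crop shows the gripper at (435,490), centred over the handle bar. I'll grasp, lift and carry it to the approach point.

Run:
```python
from h import *
hit=env.movel([.4347,-.033,.194],velocity=.1,stop_force=15)
env.grip(0.0,f_grip=70)
s=env.get_state(); print(hit,s["opening"],s["gripper_force"])
env.movel([.4347,-.033,.274],velocity=.12)
o=np.array([.592,.2925]); yaw=-.3142; ex=np.array([np.cos(yaw),np.sin(yaw)])
a=o-.13*ex
print(env.get_state()["force"])
env.movel([*a,.274],velocity=.2,rot=down(yaw))
env.dwell(.4)
s=env.get_state(); print(s["time"],s["tcp_pos"],s["opening"],s["qpos"])
im,d=camera("scene"); np.savez("s2.npz",im=im,d=d); crop(im,"s2",360,90,160,130,4.6)
im,d=camera("top"); np.savez("t2.npz",im=im,d=d)
```

```text
False 0.008559096611198655 69.01914954185486
[-0.72089486  0.2942552  -2.55899275]
8.325 [0.4683794  0.33256607 0.27403104] 0.008408469922717541 [-1.19244208  0.38706116  0.6007231   1.86326711 -0.26169633  0.97017559
 -0.79120903]
```

View pics/s2.png

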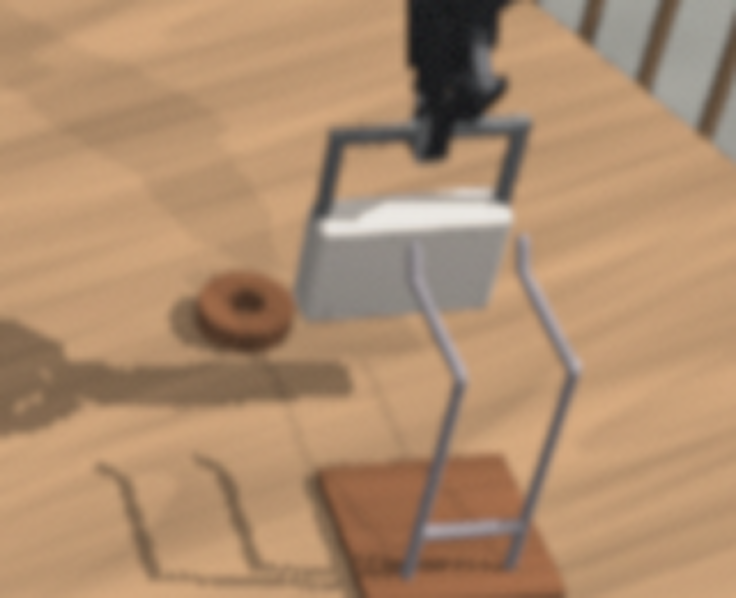

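The handset is held level, and the prong tips are at (415,250) and (523,240) in front of it. I'll check heights and lateral alignment from depth before going in.

Run:
```python
from h import *
W=cloud("scene",np.load("s2.npz")["d"]).reshape(-1,3); W=W[~np.isnan(W[:,0])]
o=np.array([.592,.2925]); yaw=-.3142; c,s=np.cos(yaw),np.sin(yaw)
q=W[:,:2]-o; X=q@[c,s];Y=q@[-s,c];Z=W[:,2]
m=(X>-.175)&(X<-.08)&(abs(Y)<.09)&(Z>.05)
for z in np.arange(.07,.24,.01):
    k=m&(Z>z)&(Z<=z+.01)
    if k.sum()>3: print(round(z,3),k.sum(),"x",X[k].min().round(3),X[k].max().round(3),"y",Y[k].min().round(3),Y[k].max().round(3))
k=m&(Z>.155)&(Z<.175)&(X<-.09)
k=m&(Z>.215)&(abs(Y)>.02)
p=np.polyfit(Y[k],Z[k],1); print("bar z at0, slope",p)
```

```text
0.08 69 x -0.14 -0.109 y -0.066 0.062
0.09 104 x -0.142 -0.107 y -0.067 0.06
0.1 101 x -0.137 -0.108 y -0.068 0.062
0.11 105 x -0.14 -0.105 y -0.067 0.059
0.12 108 x -0.142 -0.106 y -0.067 0.065
0.13 110 x -0.145 -0.108 y -0.067 0.061
0.14 111 x -0.138 -0.107 y -0.069 0.061
0.15 289 x -0.147 -0.108 y -0.067 0.063
0.16 98 x -0.142 -0.109 y -0.066 0.062
0.17 23 x -0.134 -0.121 y -0.066 0.064
0.18 27 x -0.136 -0.122 y -0.068 0.062
0.19 26 x -0.136 -0.123 y -0.067 0.063
0.2 35 x -0.137 -0.114 y -0.065 0.064
0.21 89 x -0.135 -0.107 y -0.066 0.061
0.22 127 x -0.14 -0.107 y -0.066 0.065
0.23 24 x -0.143 -0.108 y -0.013 0.005
bar z at0, slope [-0.44194797  0.45646207]
```

Run:
```python
from h import *
o=np.array([.592,.2925]); yaw=-.3142; ex=np.array([np.cos(yaw),np.sin(yaw)])
a=o+.005*ex
h=env.movel([*a,.274],velocity=.1,stop_force=8); print(h)
if not h:
    h=env.movel([*a,.248],velocity=.08,stop_force=6); print(h)
    if not h: print(env.movel([*a,.238],velocity=.03,stop_force=4))
s=env.get_state(); print(s["time"],s["tcp_pos"],s["force"])
im,d=camera("scene"); crop(im,"s3",380,90,160,130,4.6)
```

```text
False
False
True
10.675 [0.59749792 0.29107475 0.24366785] [-0.27893882 -0.03372954  4.2585146 ]
```

View pics/s3.png

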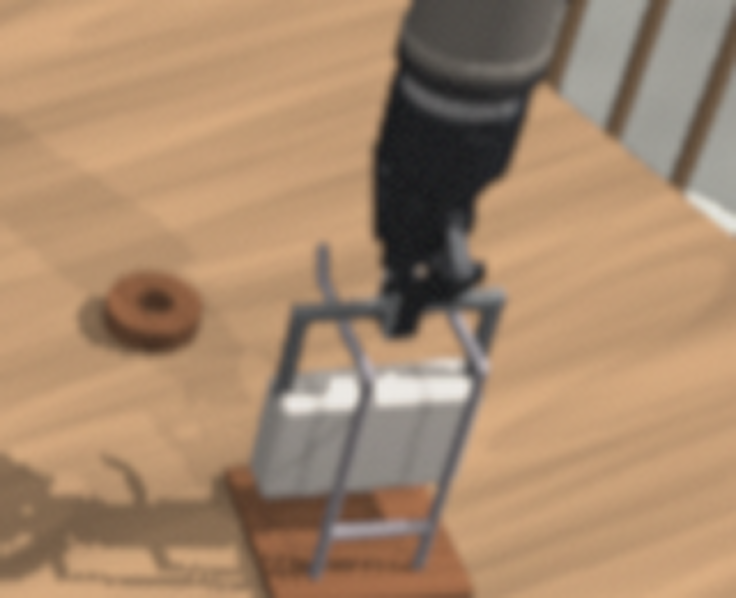

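The bar rests across both prongs at (350,310) and (455,305), in contact at the expected height. I'll release, rise, check, and move above the dial.

Run:
```python
from h import *
env.grip(.03,f_grip=20); p=env.get_state()["tcp_pos"]
env.dwell(.2)
env.movel([p[0],p[1],.36],velocity=.12)
ang=np.radians(44.2)-np.pi/2   # closing line across the bar
for a in(ang,ang+np.pi):
    for t in (0,-1.12): print(a,kin.inverse_kinematics([.569,-.287,.139],down(a+t)))
im,d=camera("scene"); crop(im,"s4",380,90,160,130,4.6)
print(env.get_state()["time"])
```

```text
-0.7993607974134028 [-0.16148377  0.74921919  0.77680912  1.81152045 -0.6759516   0.86811444
  0.14119186]
-0.7993607974134028 [-0.20428583  0.7843122   0.85203218  1.8141438  -0.74624419  0.89956157
 -0.92149697]
2.34223185617639 [ 0.28245775  0.60427182  0.11931418  1.78041814 -0.09805231  0.76263903
  2.7940274 ]
2.34223185617639 [ 0.12983197  0.62511583  0.33234907  1.79173584 -0.27762359  0.77069449
  1.82663816]
12.45
```

View pics/s4.png

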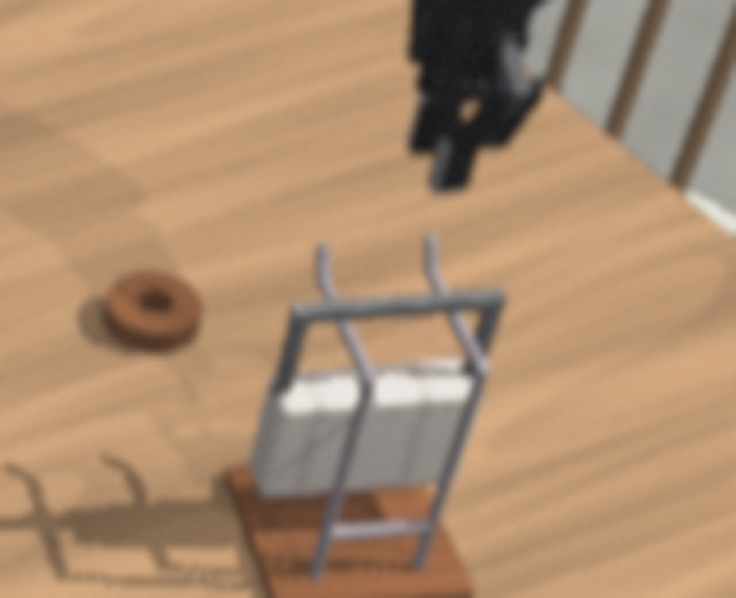

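The handset hangs freely across both prongs. On to the dial.

Run:
```python
from h import *
a=np.radians(44.2)-np.pi/2; c=[.5695,-.2872]
env.reach([*c,.36],down(a))
env.movel([*c,.2],velocity=.2)
h=env.movel([*c,.138],velocity=.08,stop_force=8); print("hit",h)
env.grip(0.0,f_grip=70)
s=env.get_state(); print(s["time"],s["tcp_pos"],s["opening"],s["gripper_force"],s["force"],s["torque"],s["qpos"])
im,d=camera("top"); np.savez("t5.npz",im=im,d=d)
im,d=camera("scene"); crop(im,"s5",215,190,120,100,6)
```

```text
hit False
16.7 [ 0.56952291 -0.28720311  0.13878814] 0.010714347414686732 68.97886276245117 [-1.95600214  2.31900622  7.23961262] [ 0.38923116  0.47420128 -0.03601806] [-0.24056393  0.82210983  0.92117049  1.81517953 -0.81272221  0.934065
  0.25134586]
```

View pics/s5.png

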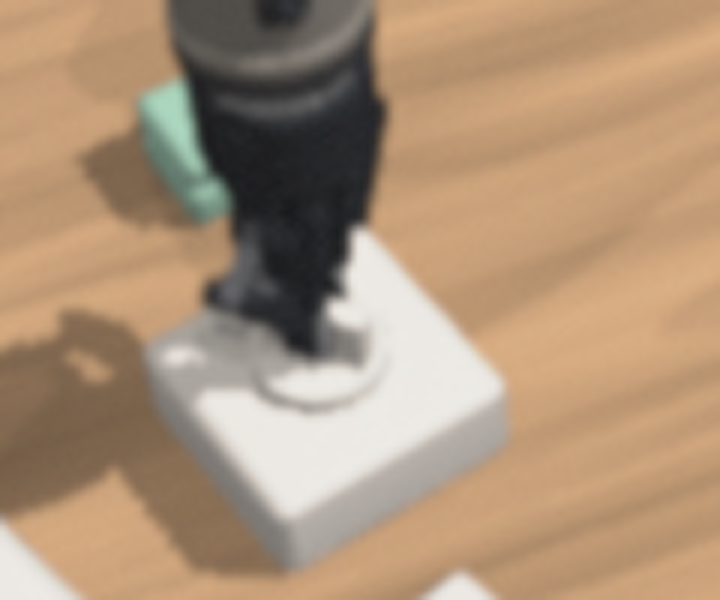

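The fingers straddle the dial bar and grip it (opening 10.7 mm). Now I'll turn it clockwise in small steps, watching the torque.

Run:
```python
from h import *
from scipy.spatial.transform import Rotation as Ro
a=np.radians(44.2)-np.pi/2; c=[.5695,-.2872,.140]
for t in (.1,.2,.3,.4,.5,.6,.7,.8,.9,1.0,1.06,1.10):
    env.movel(c,velocity=.1,rot=down(a-t))
    s=env.get_state(); y=Ro.from_quat(s["orientation"],scalar_first=True).as_matrix()[:,1]
    print(t,"t",round(s["time"],2),"ang",round(a-np.arctan2(y[1],y[0]),3),"F",s["force"].round(1),"M",s["torque"].round(2),s["opening"].round(4))
im,d=camera("top"); np.savez("t6.npz",im=im,d=d)
im,d=camera("scene"); np.savez("s6.npz",im=im,d=d); crop(im,"s6",215,190,120,100,6)
```

```text
Traceback (most recent call last):
AttributeError: 'float' object has no attribute 'round'
```

Run:
```python
from h import *
from scipy.spatial.transform import Rotation as Ro
a=np.radians(44.2)-np.pi/2; c=[.5695,-.2872,.140]
for t in (.2,.3,.4,.5,.6,.7,.8,.9,1.0,1.06,1.10):
    env.movel(c,velocity=.1,rot=down(a-t))
    s=env.get_state(); y=Ro.from_quat(s["orientation"],scalar_first=True).as_matrix()[:,1]
    print(t,"t",round(s["time"],2),"ang",round((a-np.arctan2(y[1],y[0]))%np.pi,3),"F",np.round(s["force"],1),"M",np.round(s["torque"],2),round(float(s["opening"]),4))
im,d=camera("top"); np.savez("t6.npz",im=im,d=d)
im,d=camera("scene"); np.savez("s6.npz",im=im,d=d); crop(im,"s6",215,190,120,100,6)
```

```text
0.2 t 17.3 ang 0.197 F [  2.9  -3.9 -17. ] M [-1.05 -0.91  0.07] 0.0102
0.3 t 17.55 ang 0.297 F [  4.2  -4.8 -16.6] M [-1.02 -0.95  0.06] 0.0103
0.4 t 17.8 ang 0.397 F [  3.4  -3.9 -15.7] M [-1.09 -0.84  0.13] 0.0107
0.5 t 18.05 ang 0.497 F [  3.8  -5.4 -16.3] M [-1.07 -0.79  0.14] 0.0106
0.6 t 18.3 ang 0.597 F [  4.   -3.6 -16. ] M [-1.13 -0.79  0.08] 0.0102
0.7 t 18.55 ang 0.697 F [  3.2  -5.6 -15.2] M [-1.13 -0.83  0.11] 0.0108
0.8 t 18.8 ang 0.797 F [  2.5  -4.6 -15.8] M [-1.05 -0.75  0.19] 0.0107
0.9 t 19.05 ang 0.897 F [  3.7  -4.1 -14.9] M [-1.09 -0.78  0.14] 0.0105
1.0 t 19.3 ang 0.997 F [  2.2  -4.3 -14.9] M [-1.11 -0.66  0.06] 0.0108
1.06 t 19.55 ang 1.057 F [  2.6  -5.  -15.2] M [-1.13 -0.66  0.08] 0.0108
1.1 t 19.8 ang 1.097 F [  3.   -4.4 -15.6] M [-1.14 -0.7   0.1 ] 0.0102
```

View pics/s6.png

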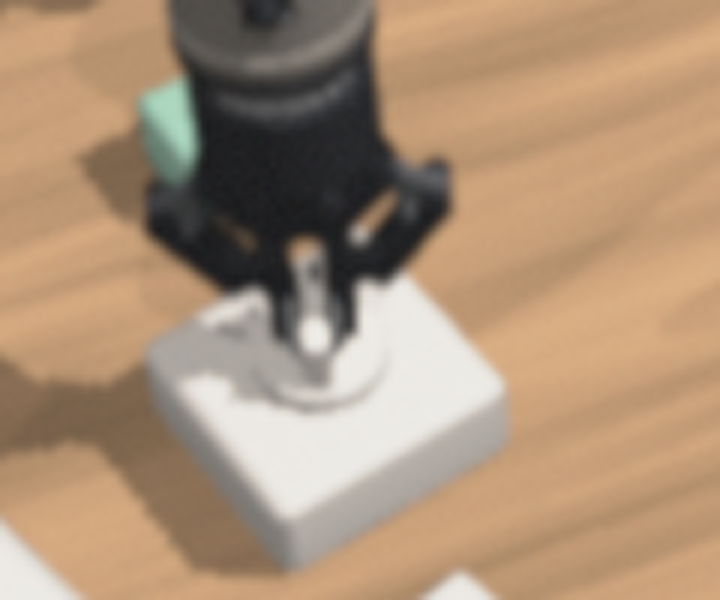

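The bar has turned with the gripper and now points at the camera, near (315,340). I'll do a quick check of the bar angle and the handset, then hand in.

Run:
```python
from h import *
f=np.load("s6.npz"); W=cloud("scene",f["d"]); im=f["im"].astype(int)
q=W[...,:2]-[.5705,-.288]
with np.errstate(invalid='ignore'): m=(np.hypot(q[...,0],q[...,1])<.03)&(W[...,2]>.068)&(W[...,2]<.095)&(im.min(-1)>130)
for i in np.argwhere(m): print(i[::-1],(W[i[0],i[1]]-[.5705,-.288,0]).round(4),im[i[0],i[1]])
t=.5705+.0237,-.288-.0076
p=(q[m]); far=p[np.hypot(*p.T)>.018]; print("bar angle deg",np.degrees(np.arctan2(far[:,1],far[:,0])).mean(),len(far))
with np.errstate(invalid='ignore'):
    X=W.reshape(-1,3); k=(np.hypot(X[:,0]-.597,X[:,1]-.291)<.07)&(X[:,2]>.186)&(X[:,2]<.2); print("handle bar",X[k].mean(0),k.sum())
```

```text
[265 233] [-0.0244  0.004   0.0895] [147 160 174]
[266 233] [-0.0226  0.0062  0.0904] [139 148 159]
[265 234] [-0.0206  0.0028  0.0901] [143 149 157]
[265 235] [-0.0179  0.0017  0.0896] [133 138 143]
[265 236] [-0.014   0.0004  0.0904] [133 138 142]
[266 237] [-0.0106  0.0019  0.0893] [141 146 151]
[267 237] [-0.0108  0.0045  0.0878] [134 139 144]
[266 238] [-0.0072  0.0007  0.0896] [151 156 161]
[267 238] [-0.0081  0.0035  0.0871] [152 157 163]
[268 238] [-0.0045  0.0053  0.0902] [132 137 142]
[274 238] [0.0044 0.0187 0.0932] [133 138 143]
[266 239] [-0.0029 -0.0007  0.0909] [152 158 163]
[267 239] [-0.0043  0.0023  0.0879] [158 164 169]
[268 239] [-0.0008  0.004   0.0909] [141 147 151]
[266 240] [-0.0005 -0.0016  0.0901] [152 157 163]
[267 240] [0.0012 0.0006 0.0909] [158 165 170]
[268 240] [0.0019 0.003  0.0903] [143 149 154]
[274 240] [0.0114 0.0162 0.0942] [137 143 148]
[266 241] [ 0.0012 -0.0024  0.0883] [152 158 164]
[267 241] [ 0.0025 -0.0001  0.0886] [159 166 171]
[268 241] [0.0044 0.002  0.0896] [145 150 155]
[274 241] [0.0123 0.0157 0.0914] [140 146 150]
[265 242] [ 0.0054
[... 2618 characters left out ...]
759] [139 144 150]
[269 250] [ 0.0256 -0.0037  0.08  ] [154 159 165]
[270 250] [0.0184 0.0006 0.0694] [186 193 199]
[266 251] [ 0.0211 -0.0108  0.0744] [132 136 141]
[267 251] [ 0.0222 -0.0084  0.0744] [133 137 143]
[268 251] [ 0.0223 -0.0059  0.0732] [136 141 147]
[269 251] [ 0.024  -0.0037  0.074 ] [153 159 165]
[270 251] [ 0.0223 -0.0007  0.0704] [193 200 206]
[266 252] [ 0.0203 -0.011   0.0695] [135 140 144]
[267 252] [ 0.0224 -0.0089  0.0708] [131 136 142]
[268 252] [ 0.0233 -0.0065  0.0706] [134 139 144]
[269 252] [ 0.0231 -0.0039  0.0689] [155 159 166]
[270 252] [ 0.0238 -0.0015  0.0685] [193 201 207]
bar angle deg 5.693422422422224 47
handle bar [0.59231504 0.2892658  0.19196858] 247
```

The depth is too coarse to rule out a few degrees of lag in the bar. I'll feel for the hard stop at 1.20 to calibrate the angle, then settle back to the third click.

Run:
```python
from h import *
a=np.radians(44.2)-np.pi/2; c=[.5695,-.2872,.1395]
env.grip(0.0,f_grip=100)
for t in (1.10,1.12,1.14,1.16,1.18,1.20,1.22,1.24,1.26,1.28):
    env.movel(c,velocity=.1,rot=down(a-t)); env.dwell(.1)
    M=np.mean([env.get_state()["torque"]],0); s=env.get_state()
    print(t,round(s["time"],2),"F",np.round(s["force"],1),"M",np.round(M,3),np.round(s["joint_torque"][6],3))
    if M[2]>.6: break
im,d=camera("scene"); np.savez("s7.npz",im=im,d=d)
```

```text
1.1 20.47 F [  2.6  -3.9 -14.9] M [-1.157 -0.605  0.161] -0.132
1.12 20.82 F [  3.5  -4.9 -14.9] M [-1.142 -0.534  0.144] -0.153
1.14 21.17 F [  3.   -4.7 -13.9] M [-1.09  -0.563  0.153] -0.164
1.16 21.52 F [  2.8  -5.4 -13.3] M [-1.085 -0.555  0.145] -0.171
1.18 21.87 F [  2.9  -4.6 -13.6] M [-1.097 -0.545  0.114] -0.172
1.2 22.22 F [  2.2  -5.  -14.1] M [-1.085 -0.58   0.131] -0.17
1.22 22.57 F [  0.9  -4.8 -13.5] M [-1.152 -0.498  0.616] -0.592
```

The hard stop appears at a tool angle of about 1.21, so tool and dial agree within about 0.01. I'll settle at 1.09 and hand in.

Run:
```python
from h import *
a=np.radians(44.2)-np.pi/2; c=[.5695,-.2872,.1395]
env.movel(c,velocity=.1,rot=down(a-1.15)); env.movel(c,velocity=.1,rot=down(a-1.09)); env.dwell(.5)
s=env.get_state(); print(s["time"],np.round(s["torque"],3),s["opening"],s["gripper_force"],np.round(s["force"],1))
W=cloud("scene",camera("scene")[1]).reshape(-1,3)
with np.errstate(invalid='ignore'): k=(np.hypot(W[:,0]-.597,W[:,1]-.291)<.07)&(W[:,2]>.186)&(W[:,2]<.2)
print(W[k].mean(0),k.sum())
print(job.job_done())
```

```text
23.6167 [-1.158 -0.651  0.133] 0.010146508804179794 99.36488628387451 [  1.8  -5.  -15.6]
[0.59287251 0.2909835  0.19192222] 247
the job is handed in; nothing more can be done
None
```

The handset hangs by its handle across both prongs and is released, and the gripper holds the dial at about 1.09 rad, the third click; the job was handed in at 23.6 s of the 61 s limit, though no verdict came back.

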